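Empty the parts bin and book the bushings in

TASK

Tip the steel parts bin over the white tray so that all four brass bushings drain into the tray, then stand the empty bin upright in the middle of the wooden block. Then pick up the hand scanner, aim it squarely at the barcode label on the tray's right-hand side and hold it steady there for about a second, and lay it back down on the bench. Leave everything else where it is.

Things in the scene. Friction and masses are not known exactly. Their poses are not given: they have to be found in the camera images.
- bin: Open sheet-steel parts bin, loose, 0.3 kg empty: 135 long (its x, -60 to +75 mm), 64 wide (y), 60 mm tall (z). Two parallel upright sides (3.5 mm thick) run the full length; upright back wall at x = -60; flat floor (4 mm) to x = +20, then a chute rising at 45 degrees to the lip at the front. Origin on its underside, in mid-width; z up when it stands.
- bin_lip (a point): Middle of the bin's pouring lip, x = +75, 55 mm above its underside. The bin pours over it, towards its +x: tipped forward about its y axis by 85 to 95 degrees it drains fully. Axes as the bin's.
- bin_grip (a point): Where to grip the bin, from above across its 64 mm width: x = -10 mm, mid-width, 42 mm above its underside (between the sides, which are 60 mm tall). Axes as the bin's.
- bush0: One of four alike brass flanged bushings, solid, 26 mm across the flange, 26 mm tall, 50 g. Starts in the bin. Origin at the centre of its flange face, z along its axis.
- bush1: One of four alike brass flanged bushings, solid, 26 mm across the flange, 26 mm tall, 50 g. Starts in the bin. Origin at the centre of its flange face, z along its axis.
- bush2: One of four alike brass flanged bushings, solid, 26 mm across the flange, 26 mm tall, 50 g. Starts in the bin. Origin at the centre of its flange face, z along its axis.
- bush3: One of four alike brass flanged bushings, solid, 26 mm across the flange, 26 mm tall, 50 g. Starts in the bin. Origin at the centre of its flange face, z along its axis.
- tray: White plastic open tray fixed to the bench, 220 (its x) x 160 (its y) x 60 mm tall, walls and floor 5 mm. Origin at the centre of its underside, z up.
- label (a point): Centre of the paper barcode label, 80 x 40 mm, upright on the tray's outer -y face (the robot's right-hand side), 83 mm from the tray's origin and 35 mm above the bench; axes as the tray's (the label faces -y). Its card is folded over the rim, so the stripes also show on the rim and inside.
- block_top (a point): Centre of the top face of a low wooden block fixed to the bench, 150 x 150 x 25 mm tall. Axes as the block's, z up.
- scanner: Bar-shaped hand scanner, loose, 0.2 kg, lying on the bench: 150 mm long along its x, grey handle 36 mm wide and 36 mm tall from x = -75 to +45 mm, black head 46 mm wide and 40 mm tall from x = +45 to +75 mm. Origin at the middle of its underside, z up. Grip the handle from above across its width, near the origin.
- scan_nose (a point): Centre of the scanner's window, at its front end: x = +75 mm, 20 mm above its underside. It looks along the scanner's +x; axes as the scanner's.
- screwdriver: Bystander: screwdriver, about 200 mm, lying on the bench.
- mug: Bystander: white mug, 80 mm across, 90 mm tall.
- spray: Bystander: white trigger spray bottle, 72 mm across, 190 mm tall.
- jar: Bystander: closed jar, 64 mm across, 80 mm tall.
- offcut: Bystander: loose wood offcut, 120 x 60 x 40 mm.

How it is judged:
On the way, in this order (a step that is already met when the one before it is completed fails the run):
1. The bin is tipped by more than 40 degrees above the tray (its origin over 80 mm high, within 170 mm of the tray's centre seen from above) (angle between bin's own z axis and vertical above 0.7 rad and horizontal distance between bin and tray below 0.17 m and height (world z) of bin above 0.08 m).
2. All four bushings lie in the tray, at rest (x of bush0 in the frame of tray between -0.106 and 0.106 m and y of bush0 in the frame of tray between -0.076 and 0.076 m and z of each of bush0, bush1, bush2, bush3 in the frame of tray below 0.055 m and linear speed of each of bush0, bush1, bush2, bush3 below 0.05 m/s and x of bush1 in the frame of tray between -0.106 and 0.106 m and y of bush1 in the frame of tray between -0.076 and 0.076 m and x of bush2 in the frame of tray between -0.106 and 0.106 m and y of bush2 in the frame of tray between -0.076 and 0.076 m and x of bush3 in the frame of tray between -0.106 and 0.106 m and y of bush3 in the frame of tray between -0.076 and 0.076 m), for 0.2 s.
3. The bin stands upright on the block, its origin within 40 mm of the middle of the block seen from above, at rest and let go (horizontal distance between bin and block_top below 0.04 m and angle between bin's own z axis and vertical below 0.08 rad and z of bin in the frame of block_top between -0.005 and 0.005 m and linear speed of bin below 0.02 m/s and contact force between the fingers and bin below 0.1 N), for 0.2 s.
4. Held scanner steady (under 30 mm/s, 0.3 rad/s) for 0.8 s, window 40 to 160 mm before the label, label centre within 20 mm of its line of sight sideways and in height, within 25 degrees of square (x of label in the frame of scan_nose between 0.04 and 0.16 m and y of label in the frame of scan_nose between -0.02 and 0.02 m and z of label in the frame of scan_nose between -0.02 and 0.02 m and angle between the x axis of scanner and the y axis of tray, either way round below 0.45 rad and y of scan_nose in the frame of tray below -0.1 m and linear speed of scanner below 0.03 m/s and angular speed of scanner below 0.3 rad/s and contact force between the fingers and scanner above 0.5 N), for 0.8 s.
At the end, for the whole second after the job is handed in: All four bushings lie in the tray, at rest; the bin stands upright (within 4 degrees) on the block, its origin within 40 mm of the block's middle; the scanner lies flat on the bench, underside down (anywhere), at rest. Both are let go (all of step 2 and all of step 3 and height (world z) of scanner between -0.006 and 0.006 m and angle between scanner's own z axis and vertical below 0.1 rad and linear speed of scanner below 0.02 m/s); the robot touches nothing.
It fails at once if A bystander (screwdriver, mug, bottle, jar or offcut) is pushed more than 30 mm from its place (distance of any of screwdriver, mug, spray, jar, offcut from where it was at the start of the episode above 0.03 m).
It also fails if it takes over 61 s, if anything falls off the work surface, if the arm or the gripper's body presses on something with over 40 N, if the wrist force passes 120 N, or if a joint passes its speed limit or range.

ROBOT

A 6-joint arm with a two-finger parallel gripper is mounted at the origin on the work surface. World frame = base frame: x ahead of the robot, y to its left, z up, the work surface at z = 0. Lengths are in m, angles in rad, forces in N, time in s.
With the tool pointing down it reaches from about 0.35 to 0.85 m from the base axis. Payload 8.1 kg.
Tool frame: the origin (TCP) lies between the finger pads; the fingertips stand 25 mm ahead of it and the grasp point (between the pads) lies 6 mm ahead of it; z points along the fingers, y is the line along which they close (so a half turn about z gives the same grasp; the last joint's range is limited). The gripper opens to 93 mm and grips with 3 to 60 N. Pads are 15 mm wide; open, the fingers measure 128 mm over their backs; the gripper's body (75 mm by 188 mm) begins 65 mm behind the grasp point.
Start: joints at [1.216, 0.13, 1.488, -0, 1.523, -0.085], TCP at [0.16, 0.578, 0.244] pointing down, gripper open.
Joint ranges: [-2.96, 2.96], [-0.89, 2.26], [0.02, 2.5], [-1.34, 4.48], [0, 2.73], [-2.66, 2.66]. Speed limits (rad/s): [2.39, 2.39, 2.79, 3.14, 3.14, 3.14].

INTERFACE

Orientations are given as a rotation vector (axis times angle).
In Python, from plant import robot gives the robot as it stands.
- The arm moves only by the tool arm_command, never from a script. Its argument "increments" is text: rows parted by semicolons, each of 5 numbers parted by spaces: the closure, from 0 (fully open) to 1 (shut), then the shift along the tool's x, y, z in mm, then the turn about the tool's z in rad. A call has 1 to 5 rows; each row is the pose to reach, as a shift and turn from the pose commanded when the call began, along the tool's axes at that moment; what a row does not reach only later rows make up. A row lasts 1/10 s, in which the tool goes at most 50 mm and 8.59 degrees, less where a joint would pass 70% of its speed; a pose out of reach is approached as far as the arm can. A call with a gripper value outside its range is refused whole. The fingers move at their own pace and stop on an object; "grip_force" is the grip in N (left out, the last holds). Time passes only in rows, so rows that repeat a pose let the fingers close. It gives the time, the measured TCP pose, the force, the opening and the grip force at its end, in the units of the state.
- robot.read_state(): the state, without advancing time (a new reading comes with each control period).
- robot.read_camera(name): name is "scene" or "side" or "wrist"; returns the picture (420x560x3 uint8, blue, green, red); there is no depth.
- robot.camera_model(name): a dict with "fx", "fy", "cx", "cy" (pixels), "D" ([k1, k2, p1, p2, k3] as OpenCV has them; the pictures are not rectified), "eye" and "rotation" of the camera in the world. Camera axes: x right, y down, z forward; pixel columns grow to the right and rows downward; lengths in m; the calibration is good to about 2 mm. A picture is of the moment at which its call begins: read the wrist's pose just before it. camera_model takes no time and is no camera call; for the wrist camera it gives the pose at the moment of the call.
- robot.close_job(): hands the job in; it is judged then, once.
The state is a dict: "t": time; "q": joint angles; "dq": joint speeds; "joint_torque": joint torques, N m; "tool_pos": TCP position; "orientation": TCP orientation; "force": force on the tool from outside, world axes, zero at the start; "wrist_torque": the same for the moment, N m; "opening": finger opening in m; "gripper_force": force on a finger pad.
Only numpy, scipy, OpenCV 4.12 (cv2) and the standard library are available. Lean on these libraries where they do the work, as an engineer would, in place of code of your own. Each camera call takes 0.05 s, during which the arm holds its last target. There are 200 camera calls.

## Working session

There is one attempt and no reset: what is moved stays moved. The work goes in short steps, Python scripts to look and compute and a tool call to move; the robot and the scene stay as the last step left them, time stands still between calls to the robot, and variables do not carry over. Pictures are saved under pics/ and viewed, at most 10 in all, crops included, and the job is handed in when it is done.

Besides the shell and the picture viewer there is one more tool, called after "Call:" as name(argument=value, ...) on one line, values as JSON. arm_command: Moves the arm, as the interface text tells. Its arguments: {"type":"object","properties":{"increments":{"type":"string"},"grip_force":{"type":"number"}},"required":["increments"]}

```bash
ls; mkdir -p pics
python3 - <<'E'
from plant import robot
import cv2,numpy as np
s=robot.read_state();print(s['t'],s['tool_pos'],s['orientation'],s['opening'])
ims=[]
for n in("scene","side","wrist"):
    m=robot.camera_model(n);print(n,{k:np.round(v,3).tolist() for k,v in m.items()})
    im=robot.read_camera(n);cv2.imwrite(f'pics/{n}0.png',im)
E
```

```text
pics
0.0 [0.15972298 0.57780426 0.242594  ] [-4.22444453e-01 -3.11269430e+00  2.82136164e-03] 0.0931356844393744
scene {'fx': 396.823, 'fy': 396.823, 'cx': 284.203, 'cy': 205.466, 'D': [-0.082, 0.0, 0.0, 0.0, 0.0], 'eye': [1.049, -0.401, 0.976], 'rotation': [-2.363, -1.047, 0.343]}
side {'fx': 391.3, 'fy': 391.3, 'cx': 283.673, 'cy': 212.423, 'D': [-0.054, 0.0, 0.0, 0.0, 0.0], 'eye': [0.193, -0.566, 0.617], 'rotation': [-2.172, 0.662, -0.33]}
wrist {'fx': 328.448, 'fy': 328.448, 'cx': 281.851, 'cy': 202.875, 'D': [-0.032, 0.0, 0.0, 0.0, 0.0], 'eye': [0.097, 0.594, 0.383], 'rotation': [2.341, 1.782, 0.212]}
```

View pics/scene0.png

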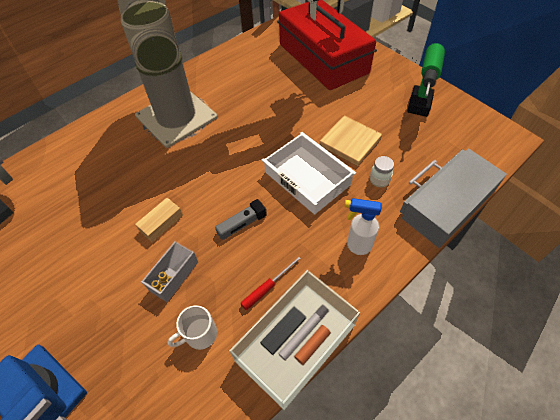

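View pics/side0.png

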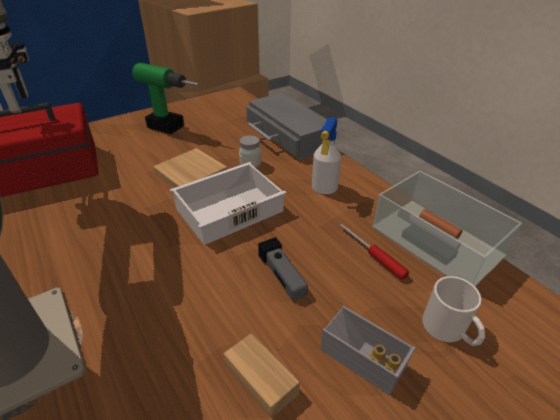

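```bash
cat > h.py <<'E'
from plant import robot
import cv2,numpy as np
from scipy.spatial.transform import Rotation as R
def ray(n,px):
    m=robot.camera_model(n)
    K=np.array([[m['fx'],0,m['cx']],[0,m['fy'],m['cy']],[0,0,1.]])
    u=cv2.undistortPoints(np.array(px,float).reshape(-1,1,2),K,np.array(m['D'])).reshape(-1,2)
    d=np.c_[u,np.ones(len(u))]@R.from_rotvec(m['rotation']).as_matrix().T
    return np.array(m['eye']),d
def onz(n,px,z):
    e,d=ray(n,px); return e+d*((z-e[2])/d[:,2])[:,None]
def proj(n,P):
    m=robot.camera_model(n)
    K=np.array([[m['fx'],0,m['cx']],[0,m['fy'],m['cy']],[0,0,1.]])
    Rm=R.from_rotvec(m['rotation']).as_matrix().T
    return cv2.projectPoints(np.array(P,float).reshape(-1,1,3),cv2.Rodrigues(Rm)[0],-Rm@np.array(m['eye']),K,np.array(m['D']))[0].reshape(-1,2)
E
python3 - <<'E'
import cv2,numpy as np
s=cv2.imread('pics/side0.png');c=cv2.imread('pics/scene0.png')
def crop(im,x,y,w,h,f):
    o=cv2.resize(im[y:y+h,x:x+w],None,fx=f,fy=f,interpolation=cv2.INTER_CUBIC)
    for i in range(0,w,10): cv2.line(o,(i*f,0),(i*f,12 if (x+i)%50==0 else 5),(0,255,0),1)
    for i in range(0,h,10): cv2.line(o,(0,i*f),(12 if (y+i)%50==0 else 5,i*f),(0,255,0),1)
    return o
A=crop(s,320,300,100,100,4);B=crop(s,250,230,100,75,4)
C=crop(c,130,230,100,75,4);D=crop(c,200,190,100,75,4)
out=np.zeros((600,800,3),np.uint8)
out[:300,:400]=A[:300];out[:300,400:]=B;out[300:,:400]=C;out[300:,400:]=D
cv2.imwrite('pics/m1.png',out)
E
```

```text
(no output)
```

View pics/m1.png

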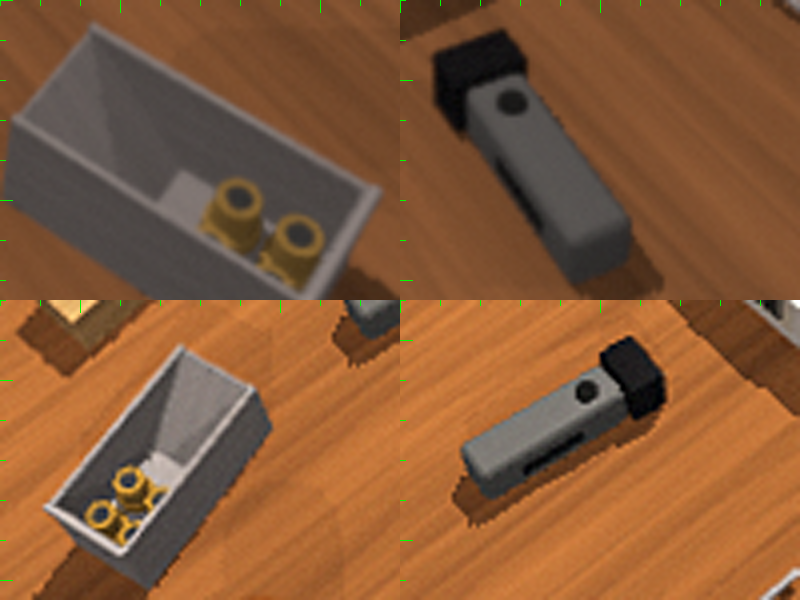

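View pics/wrist0.png

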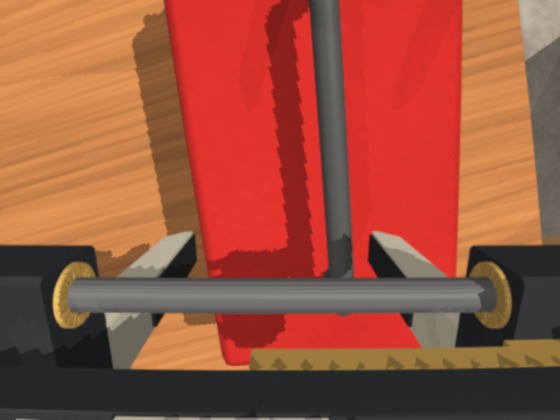

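Run:
```python
from h import *
np.set_printoptions(precision=4,suppress=True)
P=onz('scene',[(175.5,242.5),(193,252),(160.5,293),(142,282)],.06);print('bin scene',P[:,:2])
print([np.linalg.norm(P[i]-P[(i+1)%4]) for i in range(4)])
Q=onz('side',[(343.2,306.8),(323.8,329.8),(414.5,347.5)],.06);print('bin side',Q[:,:2],np.linalg.norm(Q[0]-Q[2]),np.linalg.norm(Q[0]-Q[1]))
S=onz('scene',[(215.5,226.2),(222.5,233.75),(250,206),(257,216)],.036);print('scanner',S[:,:2])
c=cv2.imread('pics/scene0.png');s=cv2.imread('pics/side0.png')
for n,im,roi in(('scene',c,(255,125,105,95)),('side',s,(165,160,130,85))):
    x,y,w,h=roi;hsv=cv2.cvtColor(im[y:y+h,x:x+w],cv2.COLOR_BGR2HSV)
    mk=((hsv[...,1]<60)&(hsv[...,2]>60)).astype(np.uint8)*255
    mk=cv2.morphologyEx(mk,cv2.MORPH_CLOSE,np.ones((15,15)))
    ct=max(cv2.findContours(mk,0,2)[0],key=cv2.contourArea)
    h_=cv2.convexHull(ct)
    a=cv2.approxPolyDP(h_,4,True).reshape(-1,2)+(x,y);print('tray',n,a.tolist());print(onz(n,a,.06)[:,:2])
def up(im,x,y,w,h,f):
    o=cv2.resize(im[y:y+h,x:x+w],None,fx=f,fy=f,interpolation=cv2.INTER_CUBIC)
    for i in range(0,w,10): cv2.line(o,(i*f,0),(i*f,12 if (x+i)%50==0 else 5),(0,255,0),1)
    for i in range(0,h,10): cv2.line(o,(0,i*f),(12 if (y+i)%50==0 else 5,i*f),(0,255,0),1)
    return o
out=np.zeros((600,800,3),np.uint8)
out[:,:400]=up(c,255,100,100,150,4)[:600];out[:320,400:]=up(s,150,140,100,80,4);out[320:,400:]=up(c,310,105,100,70,4)
cv2.imwrite('pics/m2.png',out)
```

```text
bin scene [[ 0.4696 -0.2905]
 [ 0.5247 -0.2718]
 [ 0.5641 -0.3975]
 [ 0.5075 -0.4172]]
[np.float64(0.05811895380491899), np.float64(0.13181670130667314), np.float64(0.059903630358920525), np.float64(0.1322811844162616)]
bin side [[ 0.5243 -0.2737]
 [ 0.4665 -0.2916]
 [ 0.5665 -0.4002]] 0.13336910024408283 0.06054714045398117
scanner [[ 0.4867 -0.1753]
 [ 0.5194 -0.1754]
 [ 0.4993 -0.0615]
 [ 0.539  -0.0684]]
tray scene [[301, 125], [359, 170], [344, 197], [316, 219], [255, 160]]
[[0.379  0.2519]
 [0.6322 0.2497]
 [0.6695 0.1452]
 [0.6683 0.0354]
 [0.3927 0.0474]]
tray side [[260, 160], [285, 192], [282, 210], [220, 244], [199, 244], [165, 189], [234, 160]]
[[ 0.6592  0.2254]
 [ 0.6323  0.0656]
 [ 0.5871  0.0115]
 [ 0.4178 -0.0112]
 [ 0.3816  0.0127]
 [ 0.3941  0.2381]
 [ 0.6002  0.2643]]
```

View pics/m2.png

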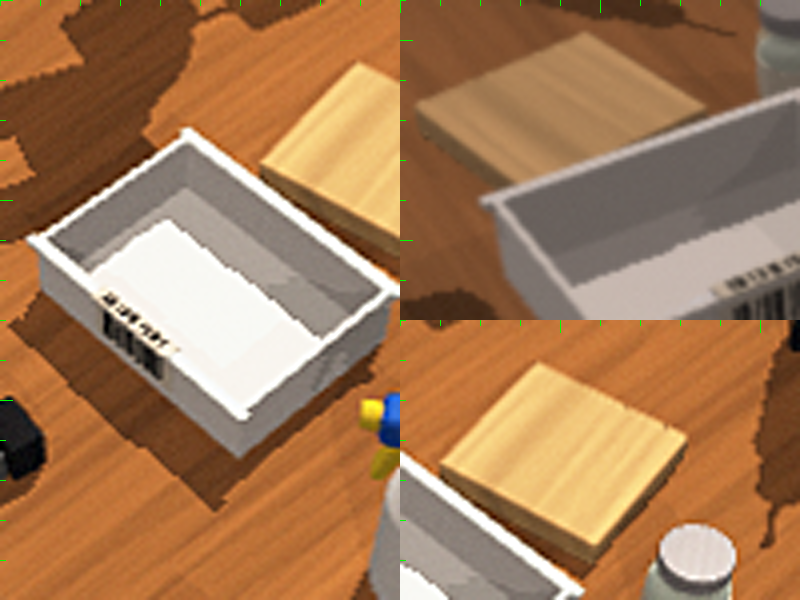

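Run:
```python
from h import *
np.set_printoptions(precision=4,suppress=True)
P=onz('scene',[(263.2,160),(301.8,132.8),(353.8,172.8),(316.3,203.8)],.06)[:,:2];print('tray',P,P.mean(0),[np.linalg.norm(P[i]-P[(i+1)%4]) for i in range(4)])
P=onz('scene',[(320,140.8),(345,115.5),(381.8,134.2),(359.3,162)],.025)[:,:2];print('block',P,P.mean(0),[np.linalg.norm(P[i]-P[(i+1)%4]) for i in range(4)])
P=onz('side',[(150+17/4,140+107/4),(150+185/4,140+31/4),(150+306/4,140+106/4)],.025)[:,:2];print('blk side',P)
P=onz('side',[(150+485/4,140+200/4)],.06);print('tray side corner',P)
print('jar',onz('scene',[(384.2,161.8)],.08)); print('spray',onz('scene',[(362,250)],.0),'mug',onz('scene',[(195,312)],.09))
print('offcut',onz('scene',[(138,228),(165,199),(182,208),(150,237)],.04)[:,:2]);print('scr',onz('scene',[(243,305),(299,260)],.01)[:,:2])
s=R.from_rotvec(robot.read_state()['orientation']).as_matrix();print(s)
# scanner side: top handle corners
print('scan side',onz('side',[(250+78/4,230+90/4),(250+125/4,230+75/4),(250+230/4,230+215/4),(250+172/4,230+240/4)],.036)[:,:2])
```

```text
tray [[0.4097 0.0657]
 [0.4062 0.2297]
 [0.629  0.2304]
 [0.6331 0.0712]] [0.5195 0.1493] [np.float64(0.16411605406879667), np.float64(0.2227330861908943), np.float64(0.15931701643875842), np.float64(0.22350328815452314)]
block [[0.4482 0.2726]
 [0.4223 0.4195]
 [0.5652 0.4444]
 [0.5953 0.2993]] [0.5077 0.3589] [np.float64(0.14919609665167946), np.float64(0.14505542253492157), np.float64(0.14812529945857195), np.float64(0.14959419718982447)]
blk side [[0.4206 0.409 ]
 [0.5643 0.4424]
 [0.5914 0.2971]]
tray side corner [[0.609  0.0909 0.06  ]]
jar [[0.6708 0.3138 0.08  ]]
spray [[0.8016 0.0868 0.    ]] mug [[ 0.6738 -0.3623  0.09  ]]
offcut [[ 0.3462 -0.3418]
 [ 0.3135 -0.2312]
 [ 0.3744 -0.2116]
 [ 0.3945 -0.3315]]
scr [[ 0.7067 -0.2568]
 [ 0.7098 -0.0657]]
[[-0.9638  0.2665 -0.0005]
 [ 0.2665  0.9638 -0.0013]
 [ 0.0001 -0.0014 -1.    ]]
scan side [[ 0.5022 -0.0678]
 [ 0.529  -0.0721]
 [ 0.5173 -0.1805]
 [ 0.485  -0.1776]]
```

```bash
cat >> h.py <<'E'
def to(x,y,z,yaw=None):
    "tool-frame shift (mm) and turn to world TCP x,y,z with tool y axis at angle yaw (mod pi)"
    s=robot.read_state();M=R.from_rotvec(s['orientation']).as_matrix()
    d=M.T@(np.array([x,y,z])-s['tool_pos'])*1e3
    a=np.arctan2(M[1,1],M[0,1]);t=0 if yaw is None else -((yaw-a+np.pi/2)%np.pi-np.pi/2)
    print('t',round(s['t'],2),'pos',np.round(s['tool_pos'],4),'yaw',round(a,4),'q',np.round(s['q'],2),'f',np.round(s['force'],1),'open',round(s['opening'],4))
    print('shift',np.round(d,1),'len',round(np.linalg.norm(d)),'turn',round(t,4))
E
python3 - <<'E'
from h import *
np.set_printoptions(precision=4,suppress=True)
for n,roi in(('scene',(165,300,60,55)),('side',(420,272,70,75))):
    x,y,w,h=roi;im=cv2.imread(f'pics/{n}0.png')[y:y+h,x:x+w];hsv=cv2.cvtColor(im,cv2.COLOR_BGR2HSV)
    mk=(hsv[...,1]<70).astype(np.uint8);n_,l,st,_=cv2.connectedComponentsWithStats(mk);i=1+st[1:,4].argmax();print(n,st[i][:4]+[x,y,0,0])
    r=(l==i);ys,xs=np.nonzero(r)
    for yy in range(ys.min(),ys.min()+30,6): k=xs[ys==yy];print(yy+y,k.min()+x,k.max()+x)
to(.5,.15,.26,.2974)
E
```

```text
scene [168 306  49  43]
306 190 201
312 181 208
318 177 211
324 177 214
330 178 216
side [423 272  66  74]
272 441 488
278 440 482
284 435 476
290 433 477
296 431 480
t 0.15 pos [0.1597 0.5779 0.2428] yaw 1.301 q [ 1.22  0.13  1.49  0.    1.52 -0.09] f [ 0.7 -0.1 -0.3] open 0.093
shift [-442.  -321.8  -16.8] len 547 turn 1.0036
```

Call:
arm_command(increments="0 -40 -29 -2 0; 0 -80 -58 -3 0; 0 -120 -87 -5 0; 0 -160 -116 -6 0; 0 -200 -145 -8 0", grip_force=40)

```text
t: 0.65
tool_pos: [0.3146, 0.3835, 0.2513]
orientation: [-0.422, -3.113, 0.0]
force: [1.0, 0.1, -0.9]
opening: 0.0928
gripper_force: 0.0
```

Call:
arm_command(increments="0 -40 -29 -2 0; 0 -80 -58 -3 0; 0 -120 -87 -5 0; 0 -160 -116 -6 0; 0 -200 -145 -8 0")

```text
t: 1.15
tool_pos: [0.4689, 0.1903, 0.2595]
orientation: [-0.423, -3.113, -0.0]
force: [0.3, 1.0, -0.4]
opening: 0.0933
gripper_force: 0.0
```

Run:
```python
from h import *
to(.533,-.3974,.20,.2974)
np.set_printoptions(precision=4,suppress=True)
print(onz('scene',[(196,321)],.09),onz('side',[(456,300)],.09))
```

```text
t 1.15 pos [0.4689 0.1903 0.2595] yaw 1.301 q [ 0.28 -0.13  1.72  0.    1.55 -1.02] f [ 0.3  1.  -0.4] open 0.0933
shift [-218.5 -549.4   59.5] len 594 turn 1.0036
[[ 0.6928 -0.373   0.09  ]] [[ 0.6759 -0.3877  0.09  ]]
```

Call:
arm_command(increments="0 -18 -46 5 0; 0 -37 -92 10 0; 0 -55 -138 15 0; 0 -74 -185 20 0; 0 -92 -231 25 0")

```text
t: 1.65
tool_pos: [0.4949, -0.0564, 0.2344]
orientation: [0.423, 3.113, 0.0]
force: [1.4, 0.2, -0.6]
opening: 0.0928
gripper_force: 0.0
```

Call:
arm_command(increments="0 -18 -46 5 0; 0 -37 -92 10 0; 0 -55 -138 15 0; 0 -74 -185 20 0; 0 -92 -231 25 0")

```text
t: 2.15
tool_pos: [0.5219, -0.303, 0.2093]
orientation: [-0.423, -3.113, -0.0]
force: [0.6, 0.3, -0.1]
opening: 0.0927
gripper_force: 0.0
```

Call:
arm_command(increments="0 -17 -44 5 0.14; 0 -34 -87 10 0.28; 0 -34 -87 10 0.42; 0 -34 -87 10 0.56; 0 -34 -87 10 0.7")

```text
t: 2.65
tool_pos: [0.5313, -0.3943, 0.1986]
orientation: [-1.473, -2.773, -0.001]
force: [1.0, -0.1, 0.4]
opening: 0.0932
gripper_force: 0.0
```

Call:
arm_command(increments="0 0 0 0 0.14; 0 0 0 0 0.28; 0 0 0 0 0.304; 0 0 0 0 0.304")

```text
t: 3.05
tool_pos: [0.5317, -0.3938, 0.1994]
orientation: [-1.865, -2.528, -0.0]
force: [-0.2, -0.1, 0.3]
opening: 0.0929
gripper_force: 0.0
```

Run:
```python
from h import *
to(.5328,-.3974,.03,.2974)
im=robot.read_camera('wrist');cv2.imwrite('pics/w1.png',im)
# bin rim corners predicted in wrist view
d=np.array([-.293,.956]);l=np.array([-.956,-.293]);o=np.array([.5187,-.3515])
for x,y in((75,32),(75,-32),(-60,32),(-60,-32)): print(x,y,np.round(proj('wrist',[[*(o+d*x/1e3+l*y/1e3),.06]]),1))
```

```text
t 3.05 pos [ 0.5317 -0.3938  0.1994] yaw 0.2997 q [-0.71  0.32  1.35 -0.    1.47 -1.01] f [-0.2 -0.1  0.3] open 0.0929
shift [ -3.9   0.  169.4] len 169 turn 0.0023
75 32 [[242.8  51.3]]
75 -32 [[323.4  51.6]]
-60 32 [[246.3 215.1]]
-60 -32 [[318.6 215.4]]
```

View pics/w1.png

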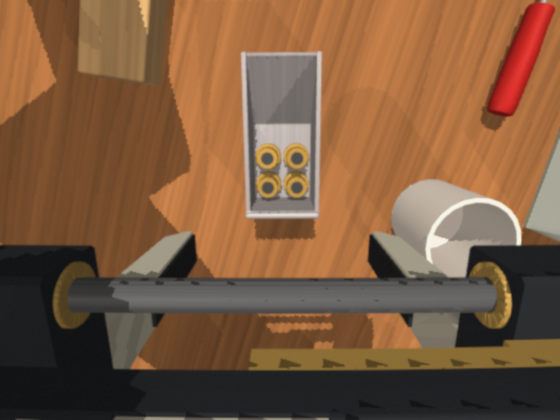

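Call:
arm_command(increments="0 -4 0 50 0; 0 -4 0 100 0; 0 -4 0 150 0; 0 -4 0 170 0; 0 -4 0 170 0", grip_force=50)

```text
t: 3.6
tool_pos: [0.5322, -0.3969, 0.0279]
orientation: [-1.862, -2.527, -0.001]
force: [-0.2, -0.4, 0.7]
opening: 0.093
gripper_force: 0.0
```

Call:
arm_command(increments="1 0 0 0 0; 1 0 0 0 0; 1 0 0 0 0; 1 0 0 0 0; 1 0 0 0 0")

```text
t: 4.1
tool_pos: [0.533, -0.3978, 0.03]
orientation: [1.868, 2.526, -0.0]
force: [-0.1, -0.1, 0.6]
opening: 0.064
gripper_force: 50.0
```

Call:
arm_command(increments="1 0 0 0 0; 1 0 0 -2 0; 1 0 0 -4 0; 1 0 0 -6 0; 1 0 0 -10 0")

```text
t: 4.6
tool_pos: [0.5325, -0.3973, 0.0392]
orientation: [-1.868, -2.525, -0.0]
force: [0.0, -0.2, -5.4]
opening: 0.0636
gripper_force: 50.0
```

Run:
```python
from h import *
to(.5195,.10,.166,.2974)
a=robot.read_camera('side')[280:420,280:460];b=robot.read_camera('wrist')[:300,140:420]
o=np.zeros((560,800,3),np.uint8);a=cv2.resize(a,None,fx=2.5,fy=2.5);o[:350,:450]=a;o[:300,460:740]=b;cv2.imwrite('pics/m3.png',o)
```

```text
t 4.6 pos [ 0.5325 -0.3973  0.0392] yaw 0.297 q [-0.72  0.47  1.46 -0.    1.21 -1.02] f [ 0.  -0.2 -5.4] open 0.0636
shift [ 479.5  133.  -126.4] len 513 turn -0.0004
```

View pics/m3.png

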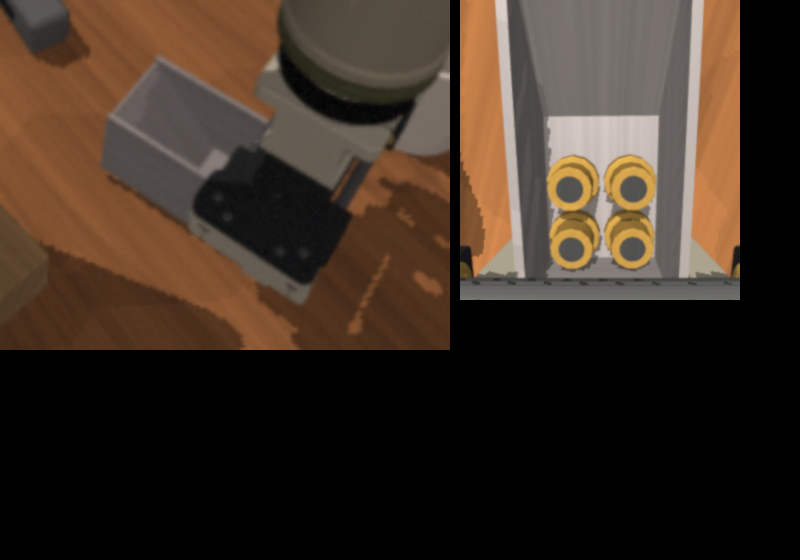

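Call:
arm_command(increments="1 0 0 -20 0; 1 0 0 -45 0; 1 0 0 -75 0; 1 0 0 -105 0; 1 0 0 -126 0")

```text
t: 5.2
tool_pos: [0.5336, -0.3982, 0.1685]
orientation: [1.867, 2.524, -0.0]
force: [0.0, -1.0, -4.6]
opening: 0.0635
gripper_force: 50.0
```

Call:
arm_command(increments="1 20 5 0 0; 1 50 14 0 0; 1 85 23 0 0; 1 120 33 0 0; 1 155 43 0 0")

```text
t: 5.7
tool_pos: [0.5284, -0.2356, 0.1658]
orientation: [1.869, 2.525, 0.0]
force: [1.2, 0.3, -5.0]
opening: 0.0636
gripper_force: 49.9
```

Call:
arm_command(increments="1 35 10 0 0; 1 70 20 0 0; 1 105 29 0 0; 1 140 39 0 0; 1 175 49 0 0")

```text
t: 6.2
tool_pos: [0.5241, -0.0539, 0.166]
orientation: [1.868, 2.525, 0.0]
force: [1.2, -0.1, -5.4]
opening: 0.064
gripper_force: 49.9
```

Call:
arm_command(increments="1 35 10 0 0; 1 70 20 0 0; 1 105 29 0 0; 1 135 37 0 0; 1 150 41 0 0")

```text
t: 6.7
tool_pos: [0.5192, 0.1026, 0.1659]
orientation: [-1.866, -2.527, -0.001]
force: [-0.2, 0.1, -4.4]
opening: 0.0635
gripper_force: 50.0
```

Run:
```python
from h import *
to(.5195,.10,.166,.2974)
a=robot.read_camera('side');b=robot.read_camera('scene')
o=np.zeros((600,800,3),np.uint8);o[:300,:400]=cv2.resize(a[80:305,130:430],(400,300));o[300:,:400]=cv2.resize(b[60:285,180:480],(400,300));w=robot.read_camera('wrist');o[:300,400:]=cv2.resize(w,(400,300));cv2.imwrite('pics/m4.png',o)
```

```text
t 6.7 pos [0.5192 0.1026 0.1659] yaw 0.299 q [ 0.1  -0.01  1.78  0.    1.37 -0.2 ] f [-0.2  0.1 -4.4] open 0.0635
shift [-2.6 -0.5 -0.1] len 3 turn 0.0016
```

View pics/m4.png

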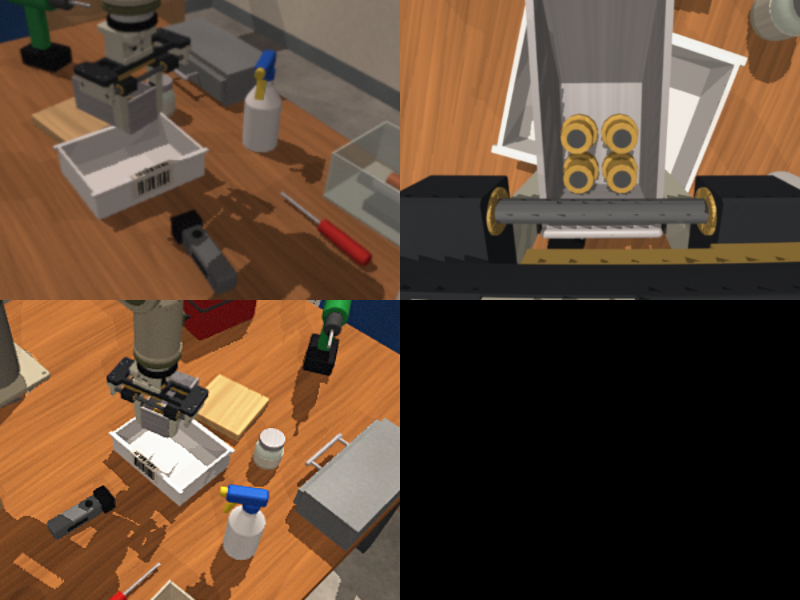

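Call:
arm_command(increments="1 0 0 0 0; 1 0 0 0 0", grip_force=20)

```text
t: 7.05
tool_pos: [0.5198, 0.099, 0.1657]
orientation: [1.87, 2.524, -0.001]
force: [1.1, 0.3, -4.7]
opening: 0.0637
gripper_force: 20.0
```

Call:
arm_command(increments="1 0 0 0 0; 1 0 0 0 0", grip_force=12)

```text
t: 7.25
tool_pos: [0.5198, 0.0995, 0.1657]
orientation: [1.87, 2.525, -0.0]
force: [-0.8, -0.1, -5.2]
opening: 0.0642
gripper_force: 12.0
```

```bash
cat >> h.py <<'E'
def tilt():
    s=robot.read_state();w=robot.read_camera('wrist');hsv=cv2.cvtColor(w,cv2.COLOR_BGR2HSV)[:235,200:520]
    br=cv2.inRange(hsv,(15,110,90),(32,255,255));ys,xs=np.nonzero(br)
    M=R.from_rotvec(s['orientation']).as_matrix()
    print('t',round(s['t'],2),'F',np.round(s['force'],1),'Ttool',np.round(M.T@s['wrist_torque'],3),'open',round(s['opening'],4),'brass',len(ys),ys.mean() if len(ys) else 0)
    gr=w[:235,282,:].astype(int);print('col',[tuple(gr[i]) for i in range(0,235,30)])
E
python3 -c "
from h import *
tilt()"
```

```text
t 7.25 F [-0.8 -0.1 -5.2] Ttool [ 0.047 -0.241  0.006] open 0.0642 brass 5000 197.8208
col [(np.int64(101), np.int64(105), np.int64(111)), (np.int64(103), np.int64(106), np.int64(113)), (np.int64(102), np.int64(106), np.int64(112)), (np.int64(103), np.int64(106), np.int64(113)), (np.int64(177), np.int64(182), np.int64(193)), (np.int64(173), np.int64(179), np.int64(189)), (np.int64(94), np.int64(132), np.int64(161)), (np.int64(166), np.int64(173), np.int64(183))]
```

Call:
arm_command(increments="1 0 0 0 0; 1 0 0 0 0", grip_force=9)

```text
t: 7.5
tool_pos: [0.5197, 0.1001, 0.1658]
orientation: [1.869, 2.525, 0.0]
force: [-0.2, 0.7, -6.1]
opening: 0.064
gripper_force: 9.0
```

```bash
python3 -c "
from h import *
tilt()" | head -1
```

```text
t 7.5 F [-0.2  0.7 -6.1] Ttool [ 0.063 -0.255 -0.014] open 0.064 brass 3941 200.5600101497082
```

Call:
arm_command(increments="1 0 0 0 0; 1 0 0 0 0", grip_force=7)

```text
t: 7.75
tool_pos: [0.5197, 0.1003, 0.1658]
orientation: [-1.868, -2.526, -0.0]
force: [0.7, -0.0, -5.0]
opening: 0.0641
gripper_force: 7.0
```

```bash
python3 -c "
from h import *
tilt()" | head -1
```

```text
t 7.75 F [ 0.7 -0.  -5. ] Ttool [ 0.012 -0.182  0.002] open 0.0641 brass 2355 214.91549893842887
```

Call:
arm_command(increments="1 0 0 0 0")

```text
t: 7.9
tool_pos: [0.5197, 0.1001, 0.1658]
orientation: [1.868, 2.526, -0.0]
force: [-0.7, 0.2, -7.6]
opening: 0.0638
gripper_force: 7.0
```

```bash
python3 -c "
from h import *
tilt()"
```

```text
t 7.9 F [-0.7  0.2 -7.6] Ttool [-0.007 -0.104  0.028] open 0.0638 brass 2859 207.44106330884924
col [(np.int64(53), np.int64(95), np.int64(148)), (np.int64(99), np.int64(105), np.int64(110)), (np.int64(141), np.int64(147), np.int64(156)), (np.int64(184), np.int64(189), np.int64(201)), (np.int64(184), np.int64(190), np.int64(200)), (np.int64(177), np.int64(182), np.int64(192)), (np.int64(170), np.int64(174), np.int64(184)), (np.int64(75), np.int64(102), np.int64(121))]
```

Call:
arm_command(increments="1 0 0 0 0; 1 0 0 0 0")

```text
t: 8.15
tool_pos: [0.5197, 0.1002, 0.1658]
orientation: [-1.868, -2.526, -0.0]
force: [-0.7, 0.3, -4.3]
opening: 0.0644
gripper_force: 7.0
```

```bash
python3 -c "
from h import *
tilt()
a=robot.read_camera('side');b=robot.read_camera('scene')
cv2.imwrite('pics/s5.png',a);cv2.imwrite('pics/c5.png',b)
for n,im,r in(('side',a,(165,160,130,85)),('scene',b,(255,125,105,95))):
    x,y,w,h=r;print(n,'brass',np.count_nonzero(cv2.inRange(cv2.cvtColor(im[y:y+h,x:x+w],40),(15,110,90),(32,255,255))))
"
```

```text
t 8.15 F [-0.7  0.3 -4.3] Ttool [ 0.091 -0.119  0.024] open 0.0644 brass 2963 207.67026662166722
col [(np.int64(54), np.int64(95), np.int64(147)), (np.int64(99), np.int64(105), np.int64(110)), (np.int64(140), np.int64(147), np.int64(155)), (np.int64(149), np.int64(157), np.int64(164)), (np.int64(187), np.int64(194), np.int64(204)), (np.int64(181), np.int64(187), np.int64(197)), (np.int64(175), np.int64(180), np.int64(189)), (np.int64(100), np.int64(113), np.int64(125))]
side brass 1014
scene brass 1144
```

Call:
arm_command(increments="1 0 0 0 0; 1 0 0 0 0", grip_force=5)

```text
t: 8.5
tool_pos: [0.5197, 0.1002, 0.1658]
orientation: [1.868, 2.526, -0.0]
force: [0.2, -0.1, -4.8]
opening: 0.0642
gripper_force: 5.0
```

```bash
python3 -c "
from h import *
tilt()
a=robot.read_camera('side');b=robot.read_camera('scene')
o=np.zeros((600,800,3),np.uint8);o[:300,:400]=cv2.resize(a[110:245,150:330],(400,300),interpolation=2);o[300:,:400]=cv2.resize(b[90:225,230:410],(400,300),interpolation=2);w=robot.read_camera('wrist');o[:300,400:]=cv2.resize(w,(400,300));cv2.imwrite('pics/m5.png',o)
"
```

```text
t 8.5 F [ 0.2 -0.1 -4.8] Ttool [ 0.062 -0.09  -0.015] open 0.0642 brass 2747 208.95267564615943
col [(np.int64(53), np.int64(94), np.int64(147)), (np.int64(98), np.int64(104), np.int64(109)), (np.int64(139), np.int64(146), np.int64(154)), (np.int64(147), np.int64(155), np.int64(162)), (np.int64(191), np.int64(197), np.int64(208)), (np.int64(187), np.int64(192), np.int64(204)), (np.int64(180), np.int64(185), np.int64(196)), (np.int64(99), np.int64(117), np.int64(132))]
```

View pics/m5.png

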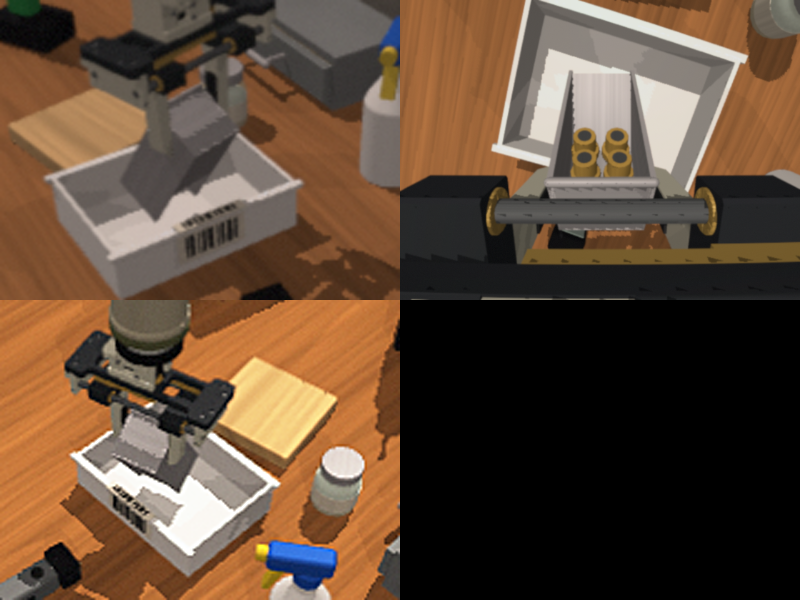

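Call:
arm_command(increments="1 0 0 0 0; 1 0 0 0 0.08; 1 0 0 0 0.18; 1 0 0 0 0.26; 1 0 0 0 0.29", grip_force=12)

```text
t: 9.2
tool_pos: [0.5197, 0.1002, 0.1658]
orientation: [2.216, 2.227, 0.0]
force: [0.2, -0.9, -5.0]
opening: 0.0638
gripper_force: 12.0
```

Call:
arm_command(increments="1 8 0 8 0; 1 18 0 18 0; 1 28 0 22 0; 1 38 0 22 0; 1 46 0 22 0", grip_force=9)

```text
t: 9.7
tool_pos: [0.5191, 0.1473, 0.1435]
orientation: [-2.212, -2.23, 0.001]
force: [0.2, -1.2, -3.5]
opening: 0.0637
gripper_force: 9.0
```

```bash
python3 -c "
from h import *
to(.5195,.19,.146,0.01)
tilt()"
```

```text
t 9.7 pos [0.5191 0.1473 0.1435] yaw 0.0083 q [ 0.18  0.04  1.77 -0.    1.33  0.17] f [ 0.2 -1.2 -3.5] open 0.0637
shift [42.7  0.8 -2.5] len 43 turn -0.0017
t 9.7 F [ 0.2 -1.2 -3.5] Ttool [ 0.048 -0.499 -0.044] open 0.0637 brass 6757 81.69054314044695
col [(np.int64(108), np.int64(166), np.int64(215)), (np.int64(37), np.int64(65), np.int64(101)), (np.int64(56), np.int64(101), np.int64(156)), (np.int64(223), np.int64(230), np.int64(229)), (np.int64(173), np.int64(179), np.int64(190)), (np.int64(183), np.int64(189), np.int64(201)), (np.int64(182), np.int64(188), np.int64(199)), (np.int64(72), np.int64(103), np.int64(125))]
```

Call:
arm_command(increments="1 8 0 0 0; 1 16 0 0 0; 1 24 0 0 0; 1 30 0 0 0; 1 30 0 0 0")

```text
t: 10.25
tool_pos: [0.5191, 0.1771, 0.1438]
orientation: [-2.213, -2.23, -0.001]
force: [-0.2, 0.3, -4.0]
opening: 0.0639
gripper_force: 9.0
```

```bash
python3 -c "
from h import *
to(.5195,.19,.146,0.01)
tilt()"
```

```text
t 10.25 pos [0.5191 0.1771 0.1438] yaw 0.0077 q [0.23 0.06 1.75 0.   1.33 0.23] f [-0.2  0.3 -4. ] open 0.0639
shift [12.9  0.5 -2.2] len 13 turn -0.0023
t 10.25 F [-0.2  0.3 -4. ] Ttool [ 0.071 -0.106 -0.004] open 0.0639 brass 15857 76.86882764709593
col [(np.int64(109), np.int64(167), np.int64(217)), (np.int64(112), np.int64(171), np.int64(221)), (np.int64(86), np.int64(131), np.int64(171)), (np.int64(60), np.int64(107), np.int64(166)), (np.int64(61), np.int64(107), np.int64(166)), (np.int64(108), np.int64(113), np.int64(120)), (np.int64(55), np.int64(121), np.int64(158)), (np.int64(49), np.int64(106), np.int64(138))]
```

Call:
arm_command(increments="1 6 0 0 0; 1 12 0 0 0; 1 15 0 0 0; 1 15 0 0 0")

```text
t: 10.7
tool_pos: [0.519, 0.1916, 0.1438]
orientation: [-2.213, -2.23, -0.0]
force: [0.9, -2.5, -3.8]
opening: 0.0641
gripper_force: 9.0
```

Call:
arm_command(increments="1 -15 0 0 0; 1 -40 0 0 0; 1 -70 0 0 0; 1 -80 0 0 0; 1 -80 0 0 0", grip_force=40)

```text
t: 11.2
tool_pos: [0.52, 0.1098, 0.1444]
orientation: [2.216, 2.226, 0.002]
force: [0.1, 0.8, -3.9]
opening: 0.0639
gripper_force: 40.0
```

```bash
python3 -c "
from h import *
to(.5195,.1,.18,0.01)
tilt()
a=robot.read_camera('side');b=robot.read_camera('scene');cv2.imwrite('pics/s6.png',a);cv2.imwrite('pics/c6.png',b);cv2.imwrite('pics/w6.png',robot.read_camera('wrist'))
for n,im,r in(('side',a,(165,160,125,85)),('scene',b,(265,135,90,80))):
    x,y,w,h=r;m=cv2.inRange(cv2.cvtColor(im[y:y+h,x:x+w],40),(17,120,60),(32,255,255));m=cv2.morphologyEx(m,2,np.ones((2,2)));k,l,st,c=cv2.connectedComponentsWithStats(m);print(n,[(st[i][4],np.round(c[i]+[x,y]).tolist()) for i in range(1,k) if st[i][4]>6])
"
```

```text
t 11.2 pos [0.52   0.1098 0.1444] yaw 0.0046 q [0.11 0.01 1.79 0.   1.33 0.11] f [ 0.1  0.8 -3.9] open 0.0639
shift [ -9.8  -0.5 -35.6] len 37 turn -0.0054
t 11.2 F [ 0.1  0.8 -3.9] Ttool [ 0.069 -0.033  0.024] open 0.0639 brass 3490 91.50085959885386
col [(np.int64(51), np.int64(92), np.int64(143)), (np.int64(211), np.int64(221), np.int64(217)), (np.int64(29), np.int64(65), np.int64(86)), (np.int64(61), np.int64(81), np.int64(95)), (np.int64(198), np.int64(209), np.int64(219)), (np.int64(196), np.int64(207), np.int64(218)), (np.int64(138), np.int64(142), np.int64(150)), (np.int64(139), np.int64(143), np.int64(152))]
side [(np.int32(115), [214.0, 197.0])]
scene [(np.int32(18), [316.0, 137.0]), (np.int32(282), [345.0, 143.0]), (np.int32(109), [324.0, 166.0]), (np.int32(64), [318.0, 174.0]), (np.int32(40), [348.0, 204.0]), (np.int32(9), [352.0, 214.0])]
```

Call:
arm_command(increments="1 0 0 -15 0; 1 0 0 -40 0; 1 0 0 -60 0; 1 0 0 -70 0; 1 0 0 -70 0")

```text
t: 11.9
tool_pos: [0.5208, 0.1117, 0.2163]
orientation: [2.211, 2.228, 0.005]
force: [0.2, 0.6, -3.0]
opening: 0.0638
gripper_force: 40.0
```

Call:
arm_command(increments="1 0 0 0 0; 1 0 0 0 0")

```text
t: 12.1
tool_pos: [0.5188, 0.1112, 0.2123]
orientation: [-2.212, -2.228, 0.003]
force: [-1.1, 0.0, -3.8]
opening: 0.0637
gripper_force: 40.0
```

```bash
python3 -c "
from h import *
to(.5195,.1,.18,0.01)
F=[]
for i in range(6): w=robot.read_camera('wrist');s=robot.read_state();F.append(s['force'][2])
print('Fz',np.round(F,1));tilt()
a=robot.read_camera('side');b=robot.read_camera('scene')
np.set_printoptions(precision=3,suppress=True)
for n,im,r in(('side',a,(165,160,125,85)),('scene',b,(265,135,90,80)),('wrist',w,(60,0,440,300))):
    x,y,W,h=r;cr=im[y:y+h,x:x+W];m=cv2.inRange(cv2.cvtColor(cr,40),(17,120,50),(32,255,255));k,l,st,c=cv2.connectedComponentsWithStats(m)
    for i in range(1,k):
        if st[i][4]>15: print(n,st[i]+[x,y,0,0,0],onz(n,[c[i]+[x,y]],.02)[0][:2])
o=np.zeros((600,800,3),np.uint8);o[:300,:400]=cv2.resize(a[110:245,150:330],(400,300),interpolation=2);o[300:,:400]=cv2.resize(b[90:225,230:410],(400,300),interpolation=2);o[:300,400:]=cv2.resize(w,(400,300));cv2.imwrite('pics/m6.png',o)
"
```

```text
t 12.1 pos [0.5188 0.1112 0.2123] yaw 0.0072 q [ 0.11 -0.04  1.72 -0.    1.46  0.11] f [-1.1  0.  -3.8] open 0.0637
shift [-11.2   0.7  32.3] len 34 turn -0.0028
Fz [-2.5 -3.  -3.  -3.5 -3.  -3. ]
t 12.4 F [-0.1 -0.1 -3. ] Ttool [ 0.03  -0.026 -0.018] open 0.0639 brass 3256 69.21253071253071
col [(np.int64(45), np.int64(70), np.int64(92)), (np.int64(56), np.int64(98), np.int64(153)), (np.int64(226), np.int64(229), np.int64(225)), (np.int64(41), np.int64(91), np.int64(118)), (np.int64(207), np.int64(218), np.int64(226)), (np.int64(217), np.int64(225), np.int64(226)), (np.int64(145), np.int64(149), np.int64(158)), (np.int64(145), np.int64(150), np.int64(159))]
side [208 189  14  16 125] [0.501 0.196]
side [230 194   5  10  32] [0.536 0.162]
scene [321 135  34  18 309] [0.491 0.322]
scene [345 142  10  14  56] [0.536 0.323]
scene [313 159  17  13 125] [0.52  0.211]
scene [312 169  10  10  71] [0.533 0.172]
scene [345 200   6   8  41] [0.675 0.16 ]
scene [348 211   7   4  19] [0.706 0.144]
wrist [203   0   8  10  62] [0.449 0.282]
wrist [218   0  11   9  67] [0.464 0.282]
wrist [288   0   8   4  18] [0.527 0.284]
wrist [258   3  14   6  27] [0.501 0.28 ]
wrist [ 244   70   70   50 1713] [0.515 0.205]
wrist [285 109  24  28 528] [0.533 0.174]
wrist [121 262  31  38 567] [0.355 0.005]
wrist [412 262  32  38 607] [0.685 0.008]
```

Call:
arm_command(increments="1 30 -2 0 0; 1 70 -4 0 0; 1 110 -7 0 0; 1 150 -9 0 0; 1 190 -11 0 0")

```text
t: 13.05
tool_pos: [0.507, 0.3027, 0.2138]
orientation: [2.214, 2.229, 0.0]
force: [0.7, 0.1, -2.7]
opening: 0.0636
gripper_force: 40.0
```

Call:
arm_command(increments="1 40 0 0 0; 1 65 0 10 0; 1 74 0 30 0; 1 74 0 45 0; 1 74 0 45 0")

```text
t: 13.55
tool_pos: [0.505, 0.3737, 0.165]
orientation: [-2.213, -2.229, 0.01]
force: [0.2, -0.1, -4.1]
opening: 0.0634
gripper_force: 40.0
```

```bash
python3 -c "
from h import *
to(.508,.375,.154,0.008)
tilt()"
```

```text
t 13.55 pos [0.505  0.3737 0.165 ] yaw 0.0073 q [ 0.56  0.26  1.49 -0.    1.4   0.55] f [ 0.2 -0.1 -4.1] open 0.0634
shift [ 1.3  3.1 11. ] len 12 turn -0.0007
t 13.55 F [ 0.2 -0.1 -4.1] Ttool [ 0.063 -0.095  0.003] open 0.0634 brass 10241 162.13611951957816
col [(np.int64(62), np.int64(109), np.int64(169)), (np.int64(63), np.int64(110), np.int64(171)), (np.int64(63), np.int64(111), np.int64(172)), (np.int64(65), np.int64(112), np.int64(174)), (np.int64(61), np.int64(106), np.int64(165)), (np.int64(112), np.int64(172), np.int64(221)), (np.int64(158), np.int64(163), np.int64(174)), (np.int64(158), np.int64(164), np.int64(174))]
```

Call:
arm_command(increments="1 0 3 8 0; 1 -3 3 13 0; 1 -10 3 16 0; 1 -20 3 20 0; 1 -31 3 25 0", grip_force=10)

```text
t: 14.1
tool_pos: [0.5121, 0.3454, 0.1486]
orientation: [2.213, 2.229, 0.012]
force: [-4.9, 0.1, 15.4]
opening: 0.064
gripper_force: 10.0
```

```bash
python3 -c "
from h import *
to(.508,.375,.154,0.008)
tilt()"
```

```text
t 14.1 pos [0.5121 0.3454 0.1486] yaw 0.0069 q [0.51 0.23 1.55 0.   1.35 0.5 ] f [-4.9  0.1 15.4] open 0.064
shift [29.7 -3.8 -5.3] len 30 turn -0.0011
t 14.1 F [-4.9  0.1 15.4] Ttool [1.251 0.114 0.002] open 0.064 brass 11715 133.63892445582587
col [(np.int64(56), np.int64(97), np.int64(152)), (np.int64(56), np.int64(96), np.int64(151)), (np.int64(55), np.int64(96), np.int64(151)), (np.int64(107), np.int64(164), np.int64(214)), (np.int64(109), np.int64(167), np.int64(217)), (np.int64(163), np.int64(170), np.int64(180)), (np.int64(170), np.int64(175), np.int64(186)), (np.int64(173), np.int64(180), np.int64(191))]
```

Call:
arm_command(increments="1 -6 0 -5 0; 1 -13 0 -4 0; 1 -20 0 -1 0; 1 -27 0 3 0; 1 -33 0 8 0")

```text
t: 14.65
tool_pos: [0.5113, 0.311, 0.1385]
orientation: [2.213, 2.228, 0.005]
force: [-3.8, -2.3, 14.8]
opening: 0.0638
gripper_force: 10.0
```

```bash
python3 -c "
from h import *
to(.508,.375,.154,0.008)
tilt()
w=robot.read_camera('wrist');cv2.imwrite('pics/w7.png',w)
a=robot.read_camera('side');b=robot.read_camera('scene')
o=np.zeros((600,800,3),np.uint8);o[:300,:400]=cv2.resize(a[80:215,120:300],(400,300),interpolation=2);o[300:,:400]=cv2.resize(b[60:195,270:450],(400,300),interpolation=2);o[:300,400:]=cv2.resize(w,(400,300));cv2.imwrite('pics/m7.png',o)
"
```

```text
t 14.65 pos [0.5113 0.311  0.1385] yaw 0.0067 q [0.46 0.19 1.61 0.   1.33 0.45] f [-3.8 -2.3 14.8] open 0.0638
shift [ 64.1  -2.9 -15.4] len 66 turn -0.0013
t 14.65 F [-3.8 -2.3 14.8] Ttool [ 1.348 -0.428 -0.043] open 0.0638 brass 18213 100.30626475594356
col [(np.int64(55), np.int64(96), np.int64(148)), (np.int64(51), np.int64(91), np.int64(140)), (np.int64(112), np.int64(173), np.int64(222)), (np.int64(108), np.int64(167), np.int64(216)), (np.int64(177), np.int64(184), np.int64(195)), (np.int64(183), np.int64(189), np.int64(201)), (np.int64(186), np.int64(192), np.int64(203)), (np.int64(185), np.int64(191), np.int64(202))]
```

View pics/m7.png

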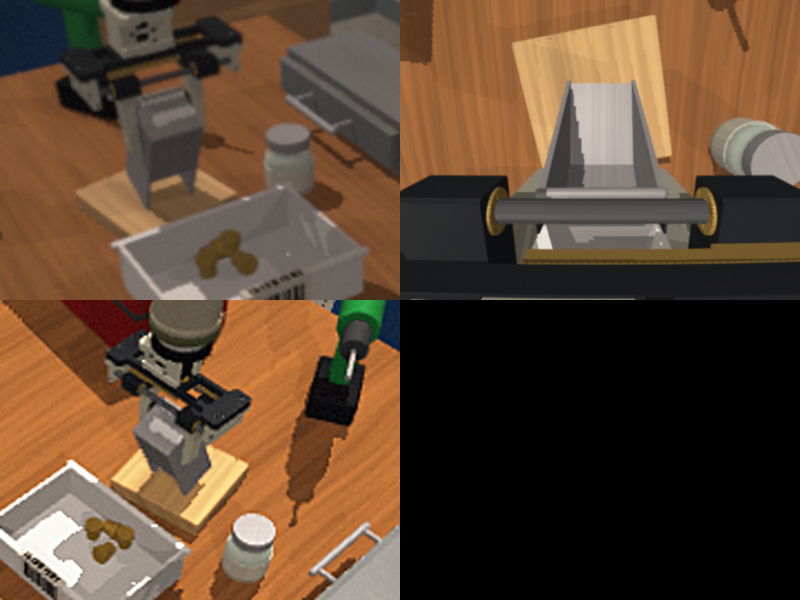

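Call:
arm_command(increments="1 0 0 -10 0; 1 0 0 -20 0; 1 20 0 -22 0; 1 40 0 -22 0; 1 45 0 -22 0", grip_force=40)

```text
t: 15.35
tool_pos: [0.5098, 0.3576, 0.1583]
orientation: [-2.212, -2.23, -0.002]
force: [-0.2, 0.0, -2.9]
opening: 0.0638
gripper_force: 40.0
```

```bash
python3 -c "
from h import *
to(.508,.311,.055,0.008)
tilt()
" | grep -v col
```

```text
t 15.35 pos [0.5098 0.3576 0.1583] yaw 0.008 q [0.53 0.24 1.52 0.   1.38 0.52] f [-0.2  0.  -2.9] open 0.0638
shift [-46.7  -2.2 103.2] len 113 turn 0.0
t 15.35 F [-0.2  0.  -2.9] Ttool [ 0.081 -0.128 -0.039] open 0.0638 brass 5234 144.50554069545282
```

Call:
arm_command(increments="1 0 0 10 0; 1 -2 0 17 0; 1 -8 0 22 0; 1 -15 0 28 0; 1 -22 0 34 0", grip_force=8)

```text
t: 15.9
tool_pos: [0.5103, 0.333, 0.1249]
orientation: [2.214, 2.228, 0.0]
force: [-4.4, -3.9, 10.9]
opening: 0.0643
gripper_force: 8.0
```

```bash
python3 -c "
from h import *
to(.508,.311,.055,0.008)
tilt()
" | grep -v col
```

```text
t 15.9 pos [0.5103 0.333  0.1249] yaw 0.0064 q [ 0.49  0.24  1.59 -0.    1.32  0.49] f [-4.4 -3.9 10.9] open 0.0643
shift [-22.   -2.4  69.9] len 73 turn -0.0016
t 15.9 F [-4.4 -3.9 10.9] Ttool [ 1.257 -0.55   0.017] open 0.0643 brass 9649 118.22862472795109
```

Call:
arm_command(increments="1 -6 0 6 0; 1 -12 0 12 0; 1 -17 0 18 0; 1 -22 0 25 0; 1 -26 0 32 0")

```text
t: 16.45
tool_pos: [0.5106, 0.3061, 0.0922]
orientation: [2.214, 2.227, -0.001]
force: [-1.7, -5.3, 5.0]
opening: 0.0642
gripper_force: 8.0
```

Call:
arm_command(increments="1 -4 0 8 0; 1 -7 0 15 0; 1 -10 0 23 0; 1 -12 0 30 0; 1 -14 0 36 0")

```text
t: 16.95
tool_pos: [0.5102, 0.2938, 0.0549]
orientation: [-2.214, -2.229, 0.0]
force: [0.5, -2.0, 0.8]
opening: 0.0643
gripper_force: 8.0
```

```bash
python3 -c "
from h import *
to(.508,.311,.055,0.008)
tilt()
w=robot.read_camera('wrist');cv2.imwrite('pics/w8.png',w)
d=np.array([0,1.]);o=np.array([.5095,.293])
for t in (0,.1,.2):
  print(t,[np.round(proj('wrist',[[.51+y/1e3,.293+(123*np.cos(t)+36*np.sin(t))/1e3,.049+(-123*np.sin(t)+36*np.cos(t))/1e3]])[0]) for y in(-32,32)])
g=cv2.cvtColor(w,6)
print([ (r,[int(v) for v in g[r,200:370:10]]) for r in range(0,60,10)])
"
```

```text
t 16.95 pos [0.5102 0.2938 0.0549] yaw 0.0068 q [0.44 0.27 1.69 0.   1.18 0.43] f [ 0.5 -2.   0.8] open 0.0643
shift [17.2 -2.1 -0.1] len 17 turn -0.0012
t 16.95 F [ 0.5 -2.   0.8] Ttool [ 0.006 -0.235  0.021] open 0.0643 brass 17529 78.91311540875121
col [(np.int64(120), np.int64(185), np.int64(232)), (np.int64(120), np.int64(184), np.int64(231)), (np.int64(111), np.int64(115), np.int64(121)), (np.int64(112), np.int64(116), np.int64(122)), (np.int64(112), np.int64(116), np.int64(122)), (np.int64(111), np.int64(116), np.int64(123)), (np.int64(111), np.int64(114), np.int64(121)), (np.int64(167), np.int64(173), np.int64(183))]
0 [array([176., -83.]), array([397., -81.])]
0.1 [array([188., -71.]), array([385., -69.])]
0.2 [array([197., -56.]), array([375., -55.])]
[(0, [171, 166, 182, 177, 183, 193, 181, 190, 193, 190, 181, 180, 194, 185, 183, 198, 188]), (10, [167, 163, 181, 174, 181, 185, 173, 189, 195, 192, 183, 177, 194, 187, 186, 199, 190]), (20, [161, 165, 178, 175, 180, 183, 176, 178, 196, 194, 185, 178, 194, 189, 188, 199, 193]), (30, [161, 167, 175, 178, 180, 182, 180, 174, 186, 194, 188, 180, 189, 192, 187, 198, 197]), (40, [160, 171, 169, 181, 180, 183, 182, 173, 184, 185, 188, 181, 182, 195, 187, 182, 200]), (50, [159, 155, 159, 158, 162, 165, 156, 159, 159, 165, 160, 157, 154, 162, 158, 159, 157])]
```

```bash
cat >> h.py <<'E'
def asc(im,x,y,w,h,sx,sy):
    "coarse text map: space=wood-like, digits = brightness of grey pixels"
    hsv=cv2.cvtColor(im,40)
    for r in range(y,y+h,sy):
        print('%3d '%r+''.join(' ' if hsv[r,c,1]>75 else str(min(9,hsv[r,c,2]//26)) for c in range(x,x+w,sx)))
E
python3 -c "
from h import *
w=cv2.imread('pics/w8.png')
asc(w,130,0,310,260,4,10)
a=robot.read_camera('side');b=robot.read_camera('scene');cv2.imwrite('pics/s8.png',a)
print('side');asc(a,160,110,100,90,1,3)
"
```

```text
0                                                                               
 10                                                                               
 20                                                                               
 30                                                                               
 40                                                                               
 50              887566666666666666666666666666666666666666666666677              
 60              888344444444444433333333333333333333333344443333677              
 70              887345445555444444444444444444444444444444444443777              
 80              877323444444444444444444444444444444444444444443677              
 90              877323344444444444444444444444444444444444444433667              
100               77322334444444444444444444444444444444444444433667              
110               77422333444444444444444444444444444444444444333667              
120               7752223334444444444444444444444444444444444443466               
130               77522
[... 3510 characters left out ...]
2222223334444444444444444444444444444444444444443333333333334444444444
182                               4444444444444444444444444444444444444444444443333333333344444444444444
185                      77654444444444444444444444444444444443         34433333333444444444444444444444
188             6677777654444444444444444444444444444444443             33444444444444444444444444444444
191            4457754444444444444444444444444444444443                 34444444444444444444444444444444
194               4567654444444444444444444444444433                         344444444444444444444446667
197               4445676544444444444444444444433333          344443            444444444444444444444444
```

```bash
python3 -c "
from h import *
np.set_printoptions(precision=4,suppress=True)
w=cv2.imread('pics/w8.png');s=cv2.cvtColor(w,40)[...,1]
for r in range(44,56,2): c=np.nonzero(s[r,150:420]<75)[0];print(r,len(c),(c.min()+150,c.max()+150) if len(c) else '')
L=[]
for r in (60,120,180,240):
    c=np.nonzero(s[r,150:420]<75)[0]+150;L.append((c.min(),c.max()+1,r));print(L[-1], 0.064*328.4/(c.max()+1-c.min()))
print(robot.camera_model('wrist')['eye'])
print(onz('wrist',[(182,50),(394,50),(282,198),(282,50)],.085)); print('floor edge',onz('wrist',[(282,198)],.029))
"
```

```text
44 22 (np.int64(180), np.int64(384))
46 35 (np.int64(180), np.int64(385))
48 205 (np.int64(180), np.int64(384))
50 205 (np.int64(180), np.int64(384))
52 205 (np.int64(180), np.int64(384))
54 204 (np.int64(181), np.int64(384))
(np.int64(181), np.int64(385), 60) 0.10302745098039215
(np.int64(184), np.int64(382), 120) 0.10614949494949494
(np.int64(186), np.int64(379), 180) 0.10889948186528496
(np.int64(189), np.int64(376), 240) 0.11239358288770053
[0.5092 0.3583 0.1953]
[[0.4776 0.3803 0.085 ]
 [0.544  0.3808 0.085 ]
 [0.5093 0.3329 0.085 ]
 [0.5089 0.3804 0.085 ]]
floor edge [[0.5093 0.3201 0.029 ]]
```

```bash
cat >> h.py <<'E'
def rim(w,rows=(60,100,140,180,220),x0=150,x1=420):
    "3D of bin's rim mid-line from the apparent 64 mm width at given rows"
    m=robot.camera_model('wrist');s=cv2.cvtColor(w,40)[...,1];P=[]
    for r in rows:
        c=np.nonzero(s[r,x0:x1]<75)[0]+x0
        e,d=ray('wrist',[(c.min()-.5,r),(c.max()+.5,r)]);k=.064/np.linalg.norm(d[1]-d[0]);P.append(e+d.mean(0)*k)
    P=np.array(P);print(np.round(P,4));v=P[0]-P[-1];print('pitch(front up +)',np.degrees(np.arctan2(v[2],np.hypot(*v[:2]))),'yaw',np.degrees(np.arctan2(v[1],v[0])))
E
python3 -c "
from h import *
rim(cv2.imread('pics/w8.png'))
tilt()"
```

```text
[[0.5091 0.3775 0.0854]
 [0.5092 0.3653 0.086 ]
 [0.5093 0.3528 0.0866]
 [0.5092 0.3398 0.088 ]
 [0.5095 0.326  0.0884]]
pitch(front up +) -3.243226681636554 yaw 90.44726712032843
t 17.15 F [ 0.4  0.5 -2.5] Ttool [ 0.068 -0.089  0.061] open 0.0641 brass 17638 79.13193105794308
col [(np.int64(121), np.int64(186), np.int64(232)), (np.int64(119), np.int64(182), np.int64(229)), (np.int64(89), np.int64(92), np.int64(97)), (np.int64(111), np.int64(115), np.int64(121)), (np.int64(111), np.int64(115), np.int64(122)), (np.int64(111), np.int64(116), np.int64(121)), (np.int64(110), np.int64(114), np.int64(121)), (np.int64(166), np.int64(172), np.int64(182))]
```

Call:
arm_command(increments="1 0 0 0 0; 1 0 0 -5 0; 1 0 0 -10 0; 1 10 -1 -10 0; 1 25 -2 -10 0", grip_force=40)

```text
t: 17.7
tool_pos: [0.5085, 0.3197, 0.0664]
orientation: [2.215, 2.228, 0.002]
force: [-0.4, 0.2, -2.9]
opening: 0.0638
gripper_force: 40.0
```

Call:
arm_command(increments="1 15 0 0 0; 1 26 0 0 0; 1 30 0 0 0; 1 30 0 5 0; 1 30 0 9 0")

```text
t: 18.2
tool_pos: [0.5077, 0.3489, 0.056]
orientation: [2.213, 2.23, -0.001]
force: [0.5, -0.8, -3.2]
opening: 0.0637
gripper_force: 40.0
```

```bash
python3 -c "
from h import *
to(.508,.35,.055,0.008)
w=robot.read_camera('wrist');cv2.imwrite('pics/w9.png',w)
rim(w);asc(w,130,30,310,40,6,5)"
```

```text
t 18.2 pos [0.5077 0.3489 0.056 ] yaw 0.0074 q [ 0.52  0.33  1.61 -0.    1.2   0.51] f [ 0.5 -0.8 -3.2] open 0.0637
shift [1.  0.3 1. ] len 1 turn -0.0006
[[0.5068 0.4316 0.0855]
 [0.5069 0.4195 0.086 ]
 [0.5068 0.4069 0.0872]
 [0.5069 0.3939 0.088 ]
 [0.5068 0.3802 0.0884]]
pitch(front up +) -3.30540855415037 yaw 90.04752081932779
 30                                                     
 35                                                     
 40                                                     
 45          87                              77         
 50          8766666666666666666666666666666577         
 55          8745455555554444444444444555554477         
 60          8745555555544444444444444555544477         
 65          8835455554444444444444444445544477
```

Call:
arm_command(increments="1 0 0 1 0; 1 0 0 2 0; 1 0 0 2 0", grip_force=4)

```text
t: 18.55
tool_pos: [0.508, 0.3488, 0.0547]
orientation: [-2.214, -2.229, 0.0]
force: [0.5, -0.1, -3.3]
opening: 0.064
gripper_force: 4.0
```

Call:
arm_command(increments="0.1 0 0 0 0; 0 0 0 0 0; 0 0 0 0 0; 0 0 0 0 0; 0 0 0 0 0")

```text
t: 19.05
tool_pos: [0.5081, 0.3492, 0.055]
orientation: [2.213, 2.229, 0.001]
force: [0.2, 0.3, 0.2]
opening: 0.0929
gripper_force: 0.0
```

Call:
arm_command(increments="0 0 0 -15 0; 0 0 0 -40 0; 0 0 0 -80 0; 0 0 0 -120 0; 0 0 0 -160 0")

```text
t: 19.55
tool_pos: [0.5078, 0.3491, 0.2176]
orientation: [2.213, 2.229, 0.001]
force: [0.4, 0.8, -0.4]
opening: 0.0929
gripper_force: 0.0
```

```bash
python3 -c "
from h import *
np.set_printoptions(precision=4,suppress=True)
to(.5125,-.118,.16,0.1)
w=robot.read_camera('wrist');cv2.imwrite('pics/w10.png',w)
asc(w,190,20,200,230,3,7)"
```

```text
t 19.55 pos [0.5078 0.3491 0.2176] yaw 0.007 q [0.52 0.19 1.47 0.   1.48 0.51] f [ 0.4  0.8 -0.4] open 0.0929
shift [-467.1    1.4   57.4] len 471 turn -0.093
 20                                                                    
 27                                                                    
 34                                                                    
 41                                                                    
 48                                                                    
 55                                                                    
 62                                                                    
 69                                                                    
 76                                                                    
 83                                                                    
 90                                                                    
 97                   656566666666666666666666567                      
104                   64444444444444444444444346                       
111  
[... 734 characters left out ...]
    6223333666666666666665356                       
188                    6223333566666666666664356                       
195                    6323333566666666666664356                       
202                    6323333566666666666664355                       
209                    6323333566666666666664355                       
216                    6323333566666665666664365                       
223                    6323333566666665556664365                       
230                    632333335555555445555336                        
237 20                 642223444444444444444336                  145555
244 00                 642444444444444444444446                  002455
```

```bash
python3 -c "
from h import *
np.set_printoptions(precision=4,suppress=True)
w=cv2.imread('pics/w10.png');s=cv2.cvtColor(w,40)[...,1]
for r in (92,94,96,98,110,230): c=np.nonzero(s[r,200:400]<75)[0];print(r,len(c),(c.min()+200,c.max()+200) if len(c) else '')
print(onz('wrist',[(247,94),(327,94),(255,250),(322,250)],.085))
rim(w,(105,140,175,210,235),200,400)
to(.512,-.13,.2,-.14)"
```

```text
92 0 
94 0 
96 78 (np.int64(244), np.int64(321))
98 81 (np.int64(242), np.int64(322))
110 79 (np.int64(243), np.int64(321))
230 73 (np.int64(246), np.int64(318))
[[0.4827 0.4382 0.085 ]
 [0.5485 0.4388 0.085 ]
 [0.4877 0.3021 0.085 ]
 [0.5491 0.3023 0.085 ]]
[[0.5114 0.4294 0.0908]
 [0.5116 0.4017 0.097 ]
 [0.5118 0.3731 0.0964]
 [0.512  0.3429 0.0961]
 [0.5265 0.367  0.231 ]]
pitch(front up +) -65.3919158449169 yaw 103.53876431205263
t 19.6 pos [0.5107 0.3508 0.2265] yaw 0.0071 q [0.52 0.18 1.47 0.   1.49 0.51] f [1.  0.6 5.1] open 0.0929
shift [-480.9   -2.4   23.7] len 482 turn 0.1471
```

Call:
arm_command(increments="0 -50 0 0 0; 0 -100 0 0 0; 0 -150 0 0 0; 0 -200 0 0 0; 0 -250 0 0 0")

```text
t: 20.1
tool_pos: [0.5095, 0.0974, 0.216]
orientation: [2.212, 2.229, 0.002]
force: [1.7, -0.3, 0.4]
opening: 0.093
gripper_force: 0.0
```

Call:
arm_command(increments="0 -50 0 4 0; 0 -100 1 8 0; 0 -150 2 12 0; 0 -200 3 16 0.07; 0 -230 4 18 0.14")

```text
t: 20.6
tool_pos: [0.5149, -0.1342, 0.1977]
orientation: [2.368, 2.062, 0.0]
force: [0.4, -0.2, 0.2]
opening: 0.0927
gripper_force: 0.0
```

Call:
arm_command(increments="0 0 0 0 0; 0 0 0 0 0")

```text
t: 20.8
tool_pos: [0.5153, -0.1312, 0.1974]
orientation: [2.365, 2.068, 0.001]
force: [-0.3, -0.2, -0.2]
opening: 0.0927
gripper_force: 0.0
```

```bash
python3 -c "
from h import *
np.set_printoptions(precision=4,suppress=True)
to(.512,-.107,.02,-.14)
w=robot.read_camera('wrist');cv2.imwrite('pics/w11.png',w)
asc(w,180,0,240,250,4,8)
hsv=cv2.cvtColor(w,40)[:250]
m=((hsv[...,1]<75)&(hsv[...,2]>45)&(hsv[...,2]<170)).astype(np.uint8);m[:,:200]=0;m[:,380:]=0
k,l,st,c=cv2.connectedComponentsWithStats(cv2.morphologyEx(m,2,np.ones((3,3))))
i=1+st[1:,4].argmax();print(st[i])
ct=cv2.findContours((l==i).astype(np.uint8),0,2)[0][0];r=cv2.minAreaRect(ct);print(r)
b=cv2.boxPoints(r);print(onz('wrist',b,.036)[:,:2])
"
```

```text
t 20.8 pos [ 0.5153 -0.1312  0.1974] yaw -0.1338 q [-0.35 -0.03  1.74  0.    1.43 -0.21] f [-0.3 -0.2 -0.2] open 0.0927
shift [ 23.5  -6.6 177.4] len 179 turn 0.0062
  0                                                             
  8                                                             
 16                                                             
 24                                                             
 32                                                             
 40                                                             
 48                                                             
 56                                                             
 64                                                             
 72                                                             
 80                                                             
 88                 1111111111111                               
 96                 1111111111111                               
104                 1111111111111                               
112                  111
[... 653 characters left out ...]
44443                                
200                    444444443                                
208                    444444443                                
216                    444444443                                
224                    444444443                                
232  65                444444443                     5          
240 5510                44433333                    02555555    
248 3000                                            01155555555 
[ 251  118   41  124 4377]
((271.63958740234375, 179.62924194335938), (123.75465393066406, 37.971927642822266), 87.79740142822266)
[[ 0.4965 -0.0597]
 [ 0.5302 -0.063 ]
 [ 0.52   -0.1793]
 [ 0.4831 -0.1759]]
```

Call:
arm_command(increments="0 10 -5 40 -0.033; 0 22 -10 80 -0.033; 0 22 -10 120 -0.033; 0 22 -10 155 -0.033; 0 22 -10 167 -0.033", grip_force=25)

```text
t: 21.35
tool_pos: [0.5057, -0.1051, 0.0263]
orientation: [-2.323, -2.108, 0.004]
force: [-0.0, -0.3, 0.2]
opening: 0.093
gripper_force: 0.0
```

Call:
arm_command(increments="0 0 0 0 0; 1 0 0 0 0; 1 0 0 0 0; 1 0 0 0 0; 1 0 0 0 0")

```text
t: 21.85
tool_pos: [0.5092, -0.1081, 0.031]
orientation: [2.329, 2.106, 0.002]
force: [-0.3, -0.1, 0.4]
opening: 0.0655
gripper_force: 0.0
```

Call:
arm_command(increments="1 0 0 0 0; 1 0 0 0 0; 1 0 0 0 0")

```text
t: 22.15
tool_pos: [0.5082, -0.1078, 0.0298]
orientation: [-2.33, -2.107, 0.0]
force: [-0.4, -0.3, -0.1]
opening: 0.0417
gripper_force: 0.0
```

```bash
python3 -c "
from h import *
to(.5195,-.108,.045,.008)
w=robot.read_camera('wrist');cv2.imwrite('pics/w12.png',w)
asc(w,180,0,240,250,4,10)"
```

```text
t 22.15 pos [ 0.5082 -0.1078  0.0298] yaw -0.1001 q [-0.31  0.13  1.9   0.    1.11 -0.21] f [-0.4 -0.3 -0.1] open 0.0417
shift [  0.9  11.2 -15.2] len 19 turn -0.1081
  0                                                             
 10                                                             
 20                                                             
 30                                                             
 40                                                             
 50                                                             
 60                                                             
 70                                                             
 80                                                             
 90                7777788888888888888888                       
100             1222222222222111111111111111                    
110             1122222222222211111111111111                    
120             1122222221121111111111111111                    
130             1111111111111111111111111111                    
140             1111111111111111111111111111                    
150             1111111111111111111111111111                    
160              111111111111111111111111111                    
170                  452333444445555222                         
180                 55555555555555555544                        
190                 55555555555555555543                        
200                 55555555555555555543                        
210                 55555521111112555543                        
220                 55555311111111255543                        
230                 55555521111111455543                        
240          7777761455555555223355555431677777
```

Call:
arm_command(increments="1 0 0 0 0; 1 0 0 0 0; 1 0 0 0 0")

```text
t: 22.5
tool_pos: [0.5083, -0.1078, 0.0297]
orientation: [-2.33, -2.108, 0.0]
force: [0.4, 0.2, -0.0]
opening: 0.0359
gripper_force: 25.0
```

Call:
arm_command(increments="1 0 0 -8 0; 1 0 4 -15 -0.03; 1 0 8 -15 -0.06; 1 1 11 -15 -0.09; 1 1 11 -15 -0.108")

```text
t: 23.0
tool_pos: [0.5198, -0.1077, 0.0447]
orientation: [2.21, 2.233, 0.0]
force: [-0.1, -0.4, -2.8]
opening: 0.0358
gripper_force: 25.0
```

```bash
python3 -c "
from h import *
np.set_printoptions(precision=4,suppress=True)
to(.5195,-.108,.045,.01)
w=robot.read_camera('wrist');cv2.imwrite('pics/w13.png',w)
asc(w,180,0,240,250,4,10)
v=cv2.cvtColor(w,40)[...,2]
for r in (110,130,150): c=np.nonzero((v[r,200:400]<60))[0]+200;print(r,c.min(),c.max(),onz('wrist',[(c.min(),r),(c.max(),r)],.055)[:,:2])
e=robot.read_camera('scene');hsv=cv2.cvtColor(e,40);cv2.imwrite('pics/c13.png',e);cv2.imwrite('pics/s13.png',robot.read_camera('side'))
"
```

```text
t 23.0 pos [ 0.5198 -0.1077  0.0447] yaw 0.0104 q [-0.3   0.14  1.86  0.    1.14 -0.31] f [-0.1 -0.4 -2.8] open 0.0358
shift [-0.3 -0.3 -0.3] len 0 turn 0.0004
  0                                                             
 10                                                             
 20                                                             
 30                                                             
 40                                                             
 50                                                             
 60                                                             
 70                                                             
 80                                                             
 90                8888888888888888888888                       
100             1222222222222111111111111111                    
110             1122222222222212111111111111                    
120             1122222122111111111111111111                    
130             1111111111111111111111111111                    
140             1111111111111111111111111111                    
150             1111111111111111111111111111                    
160              11111111111111111111111111                     
170                  444444444444444443                         
180                 55555555555555555543                        
190                 55555555555555555543                        
200                 55555555555555555543                        
210                 55555521111212555543                        
220                 55555211122111255543                        
230                 55555511121111355543                        
240           77777745555554332335555543777777                  
110 226 339 [[ 0.4972 -0.0393]
 [ 0.5403 -0.0388]]
130 227 338 [[ 0.4973 -0.0468]
 [ 0.5403 -0.0463]]
150 228 337 [[ 0.4975 -0.0544]
 [ 0.5403 -0.054 ]]
```

Call:
arm_command(increments="1 0 0 0 0; 1 0 0 0 0; 1 0 0 0 0; 1 0 0 0 0; 1 0 0 0 0")

```text
t: 23.65
tool_pos: [0.5194, -0.1078, 0.0448]
orientation: [2.213, 2.23, 0.0]
force: [-0.2, 0.0, -2.9]
opening: 0.0355
gripper_force: 25.0
```

Call:
arm_command(increments="1 0 0 0 0; 1 0 0 0 0; 1 0 0 0 0; 1 0 0 0 0; 1 0 0 0 0")

```text
t: 24.15
tool_pos: [0.5193, -0.1078, 0.0448]
orientation: [-2.213, -2.23, 0.0]
force: [-0.7, -0.2, -2.3]
opening: 0.0356
gripper_force: 25.0
```

Call:
arm_command(increments="1 0 0 0 0; 1 0 0 0 0; 1 0 0 0 0; 1 0 0 0 0; 1 0 0 0 0")

```text
t: 24.65
tool_pos: [0.5193, -0.1078, 0.0447]
orientation: [-2.213, -2.23, 0.0]
force: [0.3, 0.0, -2.9]
opening: 0.0359
gripper_force: 25.0
```

```bash
python3 -c "
from h import *
np.set_printoptions(precision=4,suppress=True)
to(.5195,-.108,.03,.01)
c=cv2.imread('pics/c13.png');s=cv2.imread('pics/s13.png')
# label: dark pixels on the tray's outer face; scene & side
s0=cv2.imread('pics/side0.png');v=cv2.cvtColor(s0,40)[...,2]
m=(v[195:235,215:275]<60);ys,xs=np.nonzero(m);print('label dark side px',xs.min()+215,xs.max()+215,ys.min()+195,ys.max()+195)
e,d=ray('side',[(xs.mean()+215,ys.mean()+195)]);k=(.0665-e[1])/d[0,1];print('on face y=.0665',e+d[0]*k)
# bin on block now
print('side bin');asc(s,160,95,90,100,1,4)
print('scene bin');asc(c,310,95,90,75,1,3)
"
```

```text
t 24.65 pos [ 0.5193 -0.1078  0.0447] yaw 0.008 q [-0.3   0.14  1.86 -0.    1.14 -0.31] f [ 0.3  0.  -2.9] open 0.0359
shift [-0.2  0.2 14.7] len 15 turn -0.002
label dark side px 234 256 203 224
on face y=.0665 [0.5202 0.0665 0.0352]
side bin
 95 333333333333333333333333333333333333333333333333333333333333333333333333333333333333333333
 99      2223333333333333333333333333333333333333333333333333333333333333333333333333333333333
103                      333333333333333333333333333333333333333333333333333333333333333333333
107                                   33333333333333333333333333333333333333333333333333333333
111                                                3333333333333333333333333333333333333333333
115           00000000 0                                       3333333333333333333333333333333
119 000 00  00  0 0 00 000                                                  333333333333333333
123  00 00000 00 0 0000 0                                                               333333
127 0000000000 0000    0                                                                      
1
[... 3196 characters left out ...]
                                          
149 5555555555799998                 4333333                                                  
152 55555555555555799998                                                                      
155 666555555555555555799998                                                                  
158      65545555555555555799998                                       88888888888888         
161                  555555555799998                                 888888888888898889       
164      45              555555555799998                             6898888889888988899      
167     676665           5555555555555799999                      774325999999988998998
```

Call:
arm_command(increments="1 0 0 5 0; 1 0 0 10 0; 1 0 0 14 0; 1 0 0 15 0; 1 0 0 15 0")

```text
t: 25.15
tool_pos: [0.5191, -0.1077, 0.0296]
orientation: [-2.212, -2.23, 0.001]
force: [-1.7, -0.3, 1.3]
opening: 0.0357
gripper_force: 25.0
```

Call:
arm_command(increments="0.5 0 0 0 0; 0 0 0 0 0; 0 0 0 0 0; 0 0 0 0 0; 0 0 0 0 0")

```text
t: 25.65
tool_pos: [0.5194, -0.1079, 0.0298]
orientation: [2.212, 2.23, 0.0]
force: [-0.0, -0.5, 0.7]
opening: 0.0714
gripper_force: 0.0
```

Call:
arm_command(increments="0 0 0 -15 0; 0 0 0 -45 0; 0 0 0 -90 0; 0 0 0 -130 0; 0 0 0 -150 0")

```text
t: 26.15
tool_pos: [0.5212, -0.1084, 0.1856]
orientation: [2.208, 2.226, 0.005]
force: [0.7, 0.7, -0.2]
opening: 0.0927
gripper_force: 0.0
```

Call:
arm_command(increments="0 0 0 0 0; 0 0 0 0 0; 0 0 0 0 0")

```text
t: 26.45
tool_pos: [0.5184, -0.1075, 0.1783]
orientation: [-2.211, -2.229, 0.002]
force: [0.0, 0.3, -1.0]
opening: 0.0932
gripper_force: 0.0
```

```bash
python3 -c "
from h import *
np.set_printoptions(precision=4,suppress=True)
P=onz('scene',[(336,128),(362,110),(380,120),(354,137.5)],.085)[:,:2];print(P,P.mean(0),[np.linalg.norm(P[i]-P[(i+1)%4]) for i in range(4)])
to(.5,0,.2)
w=robot.read_camera('wrist');asc(w,200,60,160,190,4,10)
c=robot.read_camera('scene');s=robot.read_camera('side')
for n,im,r in(('side',s,(185,180,85,45)),('scene',c,(272,145,75,50))):
    x,y,W,h=r;m=cv2.inRange(cv2.cvtColor(im[y:y+h,x:x+W],40),(15,110,50),(32,255,255));k,l,st,cc=cv2.connectedComponentsWithStats(m)
    print(n,[(st[i].tolist(),onz(n,[cc[i]+[x,y]],.02)[0][:2]) for i in range(1,k) if st[i][4]>12])
"
```

```text
[[0.4812 0.3056]
 [0.4816 0.4276]
 [0.5513 0.4353]
 [0.5469 0.3168]] [0.5153 0.3713] [np.float64(0.12200696450470971), np.float64(0.07012798280734031), np.float64(0.11853243935071783), np.float64(0.06667117037498924)]
t 26.45 pos [ 0.5184 -0.1075  0.1783] yaw 0.008 q [-0.3  -0.02  1.76 -0.    1.4  -0.31] f [ 0.   0.3 -1. ] open 0.0932
shift [107.7 -17.5 -21.6] len 111 turn 0
 60                                         
 70                                         
 80                                         
 90                                         
100                                         
110                111111111111             
120                1111111111111            
130                1111111111111            
140                1111111111111            
150                 4444444444              
160                 4444444443              
170                 4441111343              
180                 4444212443              
190                 4444444443              
200                 3444444443              
210                 4444444443              
220                 4444444443              
230                 4444444443              
240                 4444444443              
side [([0, 0, 8, 3, 17], array([0.4739, 0.2987])), ([23, 4, 27, 21, 309], array([0.5196, 0.1933]))]
scene [([49, 0, 26, 15, 164], array([0.51  , 0.2857])), ([36, 13, 22, 14, 184], array([0.5114, 0.2042])), ([40, 24, 10, 10, 71], array([0.5334, 0.1718]))]
```

```bash
python3 -c "
from plant import robot
print(robot.close_job())"
```

```text
the job is handed in; nothing more can be done
None
```

I handed the job in at about 26 s. Camera checks put the bushings in the tray and the bin on the block about 8 mm off centre. The scanner was held on the label for 1.5 s and laid back down. No verdict came back.

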